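# Take the sprung filler cap off a pressure pot

### The arm

A 6-joint arm with a two-finger parallel gripper is mounted at the origin on a cart in front of the work surface, level with it; the furniture and walls round the work are solid. World frame = base frame: x ahead of the robot, y to its left, z up, the work surface at z = 0. Lengths are in mm, angles in degrees, forces in N, time in s.
With the tool pointing down it reaches from about 400 to 825 mm from the base axis. Payload 7 kg.
Tool frame: the origin (TCP) lies between the finger pads; the fingertips stand 8 mm ahead of it and the grasp point (between the pads) lies 11 mm behind it (robot.tip_reach is the distance from the TCP to the fingertips, in mm); z points along the fingers, y is the line along which they close (so a half turn about z gives the same grasp; the last joint's range is limited). The gripper opens to 85 mm and grips with 20 to 120 N. Pads are 22 mm wide; open, the fingers measure 114 mm over their backs; the gripper's body (76 mm by 85 mm) begins 54 mm behind the grasp point. The pads swing forward as they close: fully open they stand 13 mm farther back than shut.
Start: joints at [93.169, 20.546, 0.682, 0, -70.136, -16.507], TCP at [155.735, 656.766, 239.302] pointing down, gripper open.
Joint ranges: [-176.03, 176.03], [-82.01, 121.73], [-58.28, 71.71], [-173.87, 95.51], [-174.79, -0.11], [-173.66, 173.66]. Speed limits (degrees/s): [136.94, 136.94, 172.46, 180, 180, 180].

### API

Orientations are given as a 3x3 rotation matrix whose columns are the frame's x, y, z axes.
In Python, from plant import robot gives the robot as it stands.
- The arm moves only by the tool step_arm, never from a script. Its argument "deltas" is a list of rows, each a list of 7 numbers: the shift along the world's x, y, z scaled (see below), then the turn, a rotation vector about the world's x, y, z scaled (see below), then the opening, from -1 (shut) to 1 (fully open), so that 0 is half open. In form: [[dx, dy, dz, ax, ay, az, claw], ...]. A call has 1 to 8 rows; each row is the pose to reach, as a shift and turn from the pose commanded when the call began, turning the shorter way round; what a row does not reach only later rows make up. The controller multiplies each number of a shift by 0.5 m and each number of a turn by 360 degrees. A row lasts 1/12 s, in which the tool goes at most 41.7 mm and 7.16 degrees, less where a joint would pass 70% of its speed; a pose out of reach is approached as far as the arm can. A call with a number of a shift or a turn outside -1 to 1 is refused whole. A call with a gripper value outside its range is refused whole. The fingers move at their own pace and stop on an object; "grip_force" is the grip in N (left out, the last holds). Time passes only in rows, so rows that repeat a pose let the fingers close. It gives the time, the measured TCP pose, the force, the opening and the grip force at its end, in the units of the state.
- robot.observe(): the state, without advancing time (a new reading comes with each control period).
- robot.capture(name): name is "scene" or "side" or "wrist"; returns (picture, depth): 400x640x3 uint8, red, green, blue; 400x640 float32, mm along the optical axis (not along the pixel's ray), 0 where there is no reading.
- robot.calibration(name): a dict with "vertical_fov" (degrees; the focal length in pixels is half the picture's height over the tangent of half this angle, whatever the lens; pixels are square), "cx", "cy" (the principal point, pixels), "extrinsics" (4x4, takes a point from camera to world coordinates). Camera axes: x right, y down, z forward; pixel columns grow to the right and rows downward; lengths in mm; the calibration is good to about 2 mm. A picture is of the moment at which its call begins: read the wrist's pose just before it. calibration takes no time and is no camera call; for the wrist camera it gives the pose at the moment of the call.
- robot.sign_off(): hands the job in; it is judged then, once.
The state is a dict: "time_s": time; "joint_pos": joint angles; "dq": joint speeds; "joint_torque": joint torques, N m; "eef_pos": TCP position; "orientation": TCP orientation; "force": force on the tool from outside, world axes, zero at the start; "ft_torque": the same for the moment, N m; "opening": finger opening in mm; "grasp_force": force on a finger pad.
Only numpy, scipy, OpenCV 4.12 (cv2) and the standard library are available. Lean on these libraries where they do the work, as an engineer would, in place of code of your own. Each camera call takes 0.05 s, during which the arm holds its last target. There are 200 camera calls.

### The job

Open the paint pressure pot: push its black filler cap down against the spring until you feel it come up against the rubber seal, twist it anticlockwise (seen from above) until it is free of its catch, lift it off and set it upright in the aluminium parking cup. Press only as hard as the seal needs, never force the cap against its catch or bang or drop it into the cup, and leave the things round about where they are.

Things in the scene. Friction and masses are not known exactly. Their poses are not given: they have to be found in the camera images.
- pot: Blue pressure pot, fixed: 156 mm across, 90 mm high, a steel filler neck (66 mm across) in the middle of its top. Origin: centre of its underside on the bench, z up. Its x axis points along the neck's two lug slots, shown by red marks; a white mark on the shoulder at -60 degrees shows where the locked cap's white stripe points. More than 30 N between cap and pot damages it.
- neck (a point): Centre of the neck's top face, 130 mm above the bench, axes as the pot's. The flange is 8 mm thick, with a 29 mm bore and slots 16.4 mm wide along +x and -x. Twist the locked cap 60 degrees (1.05 rad) anticlockwise from above (positive about z) and its lugs lie under the slots; solid stops end the turn 7 degrees beyond that and 3 degrees behind the locked place.
- cap: Black filler cap, loose, about 150 g. Origin: centre of the foot of its stem; z up, x along grip bar and lugs. From the foot: stem 25 mm across, 0 to 30 mm; two lugs at +x and -x, 12 mm wide, 6 mm high, 42 mm over both; disc 66 mm across, 30 to 38 mm. Locked: foot 116 mm above the bench, x at -60 degrees to the pot's x. Bore play 2 mm all round. Out of the neck when the foot is above 130 mm.
- cap_grip (a point): Middle of the cap's upright grip bar, 52 mm above the cap's foot, axes as the cap's. The bar is 56 mm long (x), 18 mm wide (y), from 38 to 66 mm above the foot; pinch it across its width.
- plunger_top (a point): Tip of the sprung plunger under the cap's foot. It pushes up with 5 N when locked, 0.4 N more per mm pressed. The cap turns only when 3 to 12 mm down, under its catch (differs by wear, not visible); 0.6 mm deeper a rubber seal adds 10 N per mm, for 1 mm, then a hard stop. A steady push of 12 to 17 N rests on the seal, catch cleared. Freed, the cap rises about 7 mm above locked.
- cup: Aluminium parking cup, fixed: open tube 64 mm across outside, 50 mm inside, 36 mm high, on an 84 mm round foot. Origin: centre of its underside on the bench, z up. The cap's stem and lugs go inside, its disc rests on the rim, the cap's foot then 6 mm above the bench; any yaw will do.
- tin: Bystander: green and white round solvent tin with black screw cap, 66 mm across, 134 mm high, loose; origin at the centre of its underside.
- grille: Bystander: flat black grille, 40 x 134 x 8 mm, lying loose on the bench; origin at the centre of its underside.
- sheet_lid: Bystander: round grey sheet lid 160 mm across with a pressed handle, 19 mm high, lying loose on the bench; origin at the centre of its underside.
Things that resemble listed ones, but are neither listed nor needed, are in the scene too. Several things have the shape of the cap; the one meant has the colours described above. Several things have the shape of the cup; the one meant has the colours described above.

How it is judged (in metres and radians):
On the way, in this order (a step that is already met when the one before it is completed fails the run):
1. the cap has been pressed down and turned past its catch: its lugs are within about 14 degrees of the slots, the cap still in the neck (angle between the x axis of cap and the x axis of pot, either way round below 0.25 rad and horizontal distance between cap and pot below 0.01 m and height (world z) of cap below 0.14 m), for 0.05 s.
2. the cap is lifted out of the neck (height (world z) of cap above 0.135 m), for 0.1 s.
At the end, for the whole second after the job is handed in: The cap rests upright (within 6 degrees) and still in the parking cup: its axis within 10 mm of the cup's, its disc on the rim (foot 2 to 10 mm above the bench) (horizontal distance between cap and cup below 0.01 m and z of cap in the frame of cup between 0.002 and 0.01 m and angle between cap's own z axis and vertical below 0.1 rad and linear speed of cap below 0.02 m/s); the robot touches nothing.
It fails at once if cap and pot press on each other with more than 30 N (contact force between cap and pot above 30 N).
It fails at once if the cap is banged or dropped into the cup (more than 80 N) (contact force between cap and cup above 80 N).
It fails at once if the tin, grille or sheet lid is moved by more than 20 mm or the tin is tipped (distance of any of tin, grille, sheet_lid from where it was at the start of the episode above 0.02 m or angle between tin's own z axis and vertical above 0.3 rad).
It also fails if it takes over 64 s, if anything falls off the work surface, if the arm or the gripper's body presses on something with over 40 N, if the wrist force passes 120 N, or if a joint passes its speed limit or range.

## Working session

There is one attempt and no reset: what is moved stays moved. The work goes in short steps, Python scripts to look and compute and a tool call to move; the robot and the scene stay as the last step left them, time stands still between calls to the robot, and variables do not carry over. Pictures are saved under pics/ and viewed, at most 10 in all, crops included, and the job is handed in when it is done.

Besides the shell and the picture viewer there is one more tool, called after "Emit:" as name(argument=value, ...), one argument or row to a line, values as JSON. step_arm: Moves the arm, as the interface text tells. Its arguments: {"type":"object","properties":{"deltas":{"type":"array"},"grip_force":{"type":"number"}},"required":["deltas"]}

```bash
ls; mkdir -p pics; cat > h.py <<'E'
import numpy as np, cv2
from plant import robot
def cal(n):
    c=robot.calibration(n); f=200/np.tan(np.radians(c["vertical_fov"])/2)
    return f,c["cx"],c["cy"],np.array(c["extrinsics"])
def ray(n,px,z,c=None):
    f,cx,cy,T=c or cal(n); px=np.atleast_2d(px).astype(float)
    d=np.c_[(px[:,0]-cx)/f,(px[:,1]-cy)/f,np.ones(len(px))]@T[:3,:3].T
    o=T[:3,3]; return o+d*((z-o[2])/d[:,2])[:,None]
def cloud(n,depth,c=None):
    f,cx,cy,T=c or cal(n); v,u=np.mgrid[0:400,0:640]
    P=np.stack([(u-cx)/f*depth,(v-cy)/f*depth,depth],-1)
    return P@T[:3,:3].T+T[:3,3]
E
python3 - <<'E'
from h import *
s=robot.observe(); print({k:np.round(v,2).tolist() for k,v in s.items()}, robot.tip_reach)
for n in("scene","side","wrist"):
    c=cal(n); im,d=robot.capture(n); cv2.imwrite(f"pics/{n}0.png",im[...,::-1]); np.savez(f"{n}0.npz",im=im,d=d,f=c[0],cx=c[1],cy=c[2],T=c[3])
    print(n,c[0],np.round(c[3],2).tolist())
E
```

```text
pics
{'time_s': 0.0, 'joint_pos': [93.17, 20.59, 0.63, -0.02, -70.13, -16.51], 'dq': [-0.11, 0.04, 0.02, -0.02, -0.03, 0.03], 'joint_torque': [-0.0, -58.33, 29.34, 6.94, -0.01, -0.0], 'eef_pos': [155.64, 656.34, 238.37], 'orientation': [[0.97, -0.23, -0.0], [-0.23, -0.97, -0.0], [0.0, 0.0, -1.0]], 'force': [0.12, -0.32, 0.61], 'ft_torque': [0.03, -0.05, -0.01], 'grasp_force': 0.0, 'opening': 85.61} 8.0
scene 495.52743871383353 [[0.52, -0.41, 0.75, -669.14], [-0.85, -0.25, 0.46, -712.16], [-0.0, -0.88, -0.48, 873.53], [0.0, 0.0, 0.0, 1.0]]
side 475.69586350345145 [[0.86, -0.24, 0.45, -331.51], [-0.51, -0.42, 0.75, -1354.81], [0.01, -0.88, -0.48, 987.34], [0.0, 0.0, 0.0, 1.0]]
wrist 281.8194558887363 [[-0.23, -0.93, -0.3, 230.74], [-0.97, 0.22, 0.07, 638.74], [0.0, 0.3, -0.95, 373.35], [0.0, 0.0, 0.0, 1.0]]
```

View pics/scene0.png

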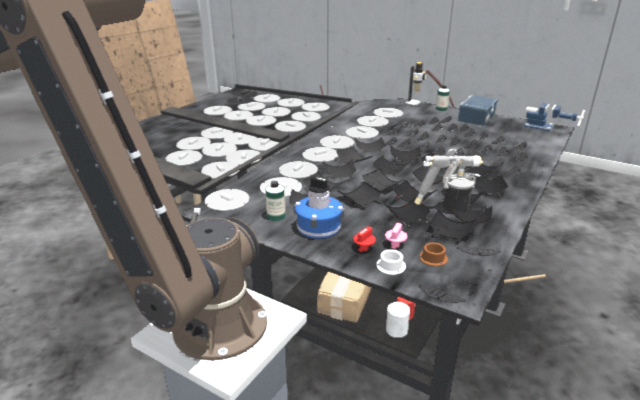

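View pics/side0.png

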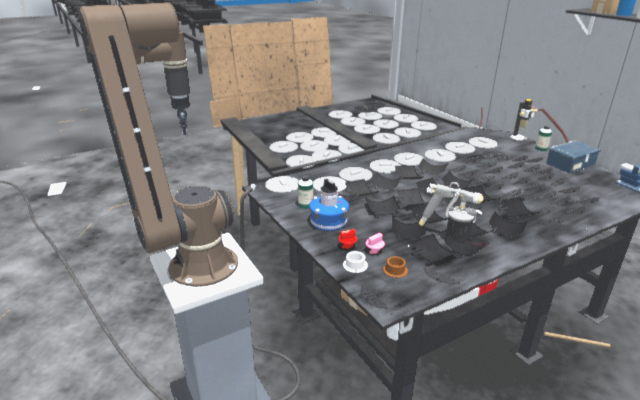

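View pics/wrist0.png

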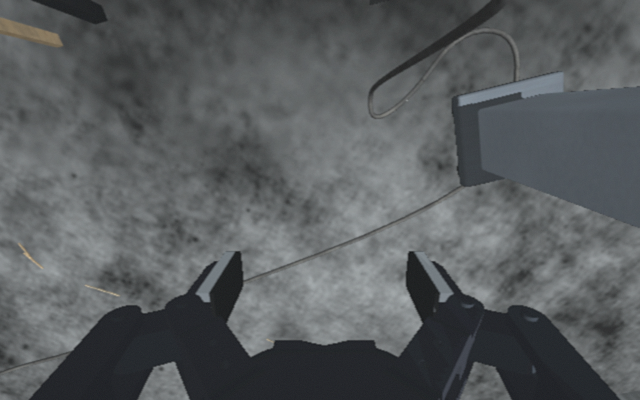

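The scene view shows the blue pot at about (319,217) with the black cap at (319,190), the tin at (275,202) on its left, and the silver cup at (391,262) with the brown look-alike at (434,254). The red and pink caps are decoys. The side view agrees (pot at (329,212), cup at (355,262)). The wrist camera sees only the floor.

```bash
python3 - <<'E'
from h import *
for n,r in(("scene",dict(pot=(285,185,350,240),cup=(374,246,408,276),tin=(260,180,290,222))),("side",dict(pot=(303,185,355,230),cup=(340,246,370,274),tin=(294,176,316,210)))):
    z=np.load(n+"0.npz"); c=(float(z["f"]),float(z["cx"]),float(z["cy"]),z["T"]); P=cloud(n,z["d"],c); im=z["im"].astype(int)
    hsv=cv2.cvtColor(z["im"],cv2.COLOR_RGB2HSV)
    for k,(a,b,e,g) in r.items():
        p=P[b:g,a:e].reshape(-1,3); h=hsv[b:g,a:e].reshape(-1,3); 
        m=p[:,2]>4
        if k=="pot": m=(h[:,0]>100)&(h[:,0]<125)&(h[:,1]>120)
        q=p[m]; lo,hi=np.percentile(q,[2,98],axis=0); print(n,k,m.sum(),lo.round(),hi.round())
        if k=="pot":
            m2=(p[:,2]>150)&(p[:,2]<190); q=p[m2]; print(' capbar',m2.sum(),q.mean(0).round(1),np.percentile(q,[2,98],axis=0).round())
            m3=(h[:,0]>100)&(h[:,0]<125)&(h[:,1]>120)&(p[:,2]>82)&(p[:,2]<96); 
            if m3.sum()>9: print(' top',cv2.minEnclosingCircle(p[m3][:,:2].astype(np.float32)))
        if k=="cup":
            m3=(p[:,2]>30)&(p[:,2]<42); print(' rim',cv2.minEnclosingCircle(p[m3][:,:2].astype(np.float32)))
E
```

```text
scene pot 1087 [446. -41.   5.] [573.  90.  91.]
 capbar 119 [509.1  25.8 154.6] [[488.   3. 150.]
 [537.  58. 163.]]
 top ((515.1582641601562, 31.088274002075195), 74.32841491699219)
scene cup 432 [ 414. -297.    4.] [ 483. -229.   38.]
 rim ((450.92694091796875, -260.8550720214844), 35.274539947509766)
scene tin 732 [471. 166.   5.] [696. 316. 133.]
side pot 720 [448. -41.   6.] [587.  83.  93.]
 capbar 95 [516.2  23.6 157.4] [[491.   2. 150.]
 [550.  56. 172.]]
 top ((516.6312255859375, 22.622751235961914), 75.5151138305664)
side cup 347 [ 410. -299.    4.] [ 526. -174.   40.]
 rim ((475.6349182128906, -250.9923095703125), 59.54209899902344)
side tin 524 [447.  26.   5.] [631. 376. 135.]
```

Emit:
step_arm(
  deltas=[
    [0.04,-0.07,0.03,0,0,0,1],
    [0.08,-0.14,0.06,0,0,0,1],
    [0.12,-0.21,0.09,0,0,0,1],
    [0.16,-0.28,0.12,0,0,0,1],
    [0.2,-0.35,0.15,0,0,0,1],
    [0.24,-0.42,0.18,0,0,0,1],
    [0.28,-0.49,0.18,0,0,0,1],
    [0.32,-0.56,0.18,0,0,0,1],
  ],
)

```text
time_s: 0.82
eef_pos: [313.9, 379.6, 330.5]
orientation: [[0.973, -0.23, 0.001], [-0.23, -0.973, 0.002], [0.0, -0.002, -1.0]]
force: [1.2, 0.9, -0.7]
opening: 85.5
grasp_force: 0.0
```

Emit:
step_arm(
  deltas=[
    [0.04,-0.07,0,0,0,0,1],
    [0.08,-0.14,0,0,0,0,1],
    [0.12,-0.21,0,0,0,0,1],
    [0.16,-0.28,0,0,0,0,1],
    [0.2,-0.35,0,0,0,0,1],
    [0.24,-0.42,0,0,0,0,1],
    [0.28,-0.49,0,0,0,0,1],
    [0.32,-0.56,0,0,0,0,1],
  ],
)

```text
time_s: 1.48
eef_pos: [473.6, 99.0, 329.5]
orientation: [[0.973, -0.23, 0.0], [-0.23, -0.973, 0.0], [0.0, -0.001, -1.0]]
force: [2.4, 0.3, -0.3]
opening: 85.2
grasp_force: 0.0
```

Emit:
step_arm(
  deltas=[
    [0.04,-0.07,0,0,0,0,1],
    [0.06,-0.12,0,0,0,0,1],
    [0.06,-0.14,0,0,0,0,1],
    [0.06,-0.14,0,0,0,0,1],
    [0.06,-0.14,0,0,0,0,1],
    [0.06,-0.14,0,0,0,0,1],
  ],
)

```text
time_s: 1.98
eef_pos: [503.0, 31.6, 329.3]
orientation: [[0.973, -0.23, 0.0], [-0.23, -0.973, 0.0], [-0.0, -0.0, -1.0]]
force: [0.1, 0.7, 0.4]
opening: 85.4
grasp_force: 0.0
```

```bash
python3 - <<'E'
from h import *
s=robot.observe(); print(s["joint_pos"],s["eef_pos"],s["force"])
n="wrist"; c=cal(n); im,d=robot.capture(n); cv2.imwrite("pics/w1.png",im[...,::-1]); np.savez("w1.npz",im=im,d=d,f=c[0],cx=c[1],cy=c[2],T=c[3])
E
```

```text
[ 2.59569042e+01  1.39612174e+00 -1.17727798e+01 -1.32341025e-02
 -7.68236594e+01  5.07236363e+01] [502.99864516  31.63318786 329.25981755] [0.06607266 0.6528958  0.37638945]
```

View pics/w1.png

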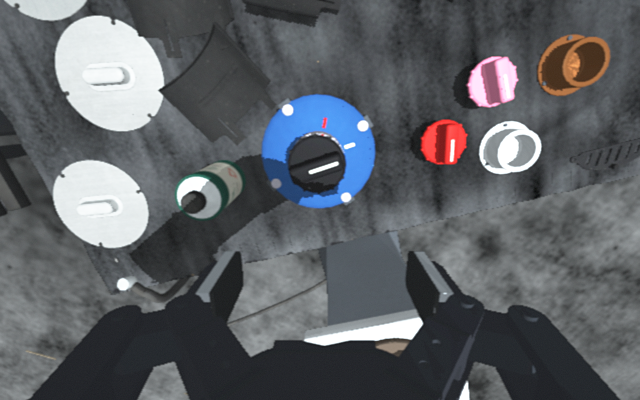

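The wrist view shows the pot at (318,152), the cap bar with its white stripe at (323,168), the red mark at (324,122) and the white mark at (349,146). The silver cup is at (510,148), the tin's top is at (193,200), and the red decoy cap at (444,143) lies between pot and cup.

```bash
python3 - <<'E'
from h import *
z=np.load("w1.npz"); im=z["im"]; c=(float(z["f"]),float(z["cx"]),float(z["cy"]),z["T"]); P=cloud("wrist",z["d"],c)
hsv=cv2.cvtColor(im,cv2.COLOR_RGB2HSV); H,S,V=[hsv[...,i].astype(int) for i in range(3)]
def box(m,a,b,e,g):
    o=np.zeros_like(m); o[b:g,a:e]=m[b:g,a:e]; return o
def comps(m,name,zz,mn=6):
    n,l,st,ce=cv2.connectedComponentsWithStats(m.astype(np.uint8))
    for i in range(1,n):
        if st[i,4]>=mn:
            ys,xs=np.where(l==i); r=cv2.minAreaRect(np.c_[xs,ys].astype(np.float32)); zd=np.median(P[l==i][:,2])
            q=ray("wrist",np.c_[xs,ys],zz if zz else zd,c)[:,:2]; u=np.linalg.svd(q-q.mean(0),full_matrices=False)[2][0]
            print(name,ce[i].round(1),st[i,4],"zdepth",zd.round(1),"xy",q.mean(0).round(1),"dir",np.degrees(np.arctan2(u[1],u[0])).round(1),"len",np.ptp(q@u).round(1))
comps(box((S<60)&(V>140),295,130,365,190),"white",None)
comps(box(((H<8)|(H>172))&(S>120)&(V>90),262,90,376,212),"red",None,3)
# pot shoulder outline: blue
b=(H>95)&(H<128)&(S>120); ys,xs=np.where(box(b,255,85,385,220)); p=P[ys,xs]
t=p[(p[:,2]>86)&(p[:,2]<94)]; print("blue z pct",np.percentile(p[:,2],[5,50,95]).round(1),"top circle",cv2.minEnclosingCircle(t[:,:2].astype(np.float32)))
# cap bar top & disc from depth
R=P[85:220,255:385].reshape(-1,3)
for a,bb in((178,186),(150,158)):
    q=R[(R[:,2]>a)&(R[:,2]<bb)]; print(a,len(q),q.mean(0).round(1),cv2.minAreaRect(q[:,:2].astype(np.float32)),cv2.minEnclosingCircle(q[:,:2].astype(np.float32)))
R=P[115:180,475:545].reshape(-1,3); q=R[(R[:,2]>32)&(R[:,2]<40)]; print("cup",len(q),cv2.minEnclosingCircle(q[:,:2].astype(np.float32)))
R=P[150:225,165:250].reshape(-1,3); q=R[(R[:,2]>100)]; print("tin",q[:,:2].mean(0))
E
```

```text
white [308.4 134.2] 21 zdepth 121.5 xy [555.4  38.3] dir 99.8 len 10.6
white [327.7 136.4] 67 zdepth 126.9 xy [548.1  16.5] dir -130.4 len 32.0
white [349.  145.3] 44 zdepth 91.0 xy [527.3  -7.6] dir 93.1 len 13.9
white [323.5 167.4] 145 zdepth 182.5 xy [524.   27.3] dir 94.8 len 32.0
red [324.1 122.5] 20 zdepth 90.6 xy [562.9  17.4] dir 157.7 len 11.4
blue z pct [79.4 86.6 90.9] top circle ((523.8798217773438, 34.605045318603516), 69.108642578125)
178 907 [524.   34.6 181.8] ((523.4714965820312, 35.20738983154297), (17.832075119018555, 55.40488052368164), 5.689746856689453) ((523.2931518554688, 35.11978530883789), 27.87403678894043)
150 1653 [527.1  34.  154. ] ((523.8904418945312, 34.25302505493164), (67.55077362060547, 63.46805953979492), 18.44980812072754) ((523.144287109375, 34.93159866333008), 34.33411407470703)
cup 639 ((452.54962158203125, -258.7526550292969), 32.610130310058594)
tin [512.22936431 191.05017987]
```

Cap centre is (523.6, 34.9) and the stripe points to -84.7°. The red mark gives the pot x at -24°, so the cap sits at -60° as specified. The bar measures 18x55 at z 182 and the cup is at (452.5, -258.7) with R 32.6, both matching the given sizes. I'll turn the tool -71.2° and come down.

Emit:
step_arm(
  deltas=[
    [0.005,0,-0.02,0,0,-0.0195,1],
    [0.01,0,-0.04,0,0,-0.039,1],
    [0.015,0,-0.06,0,0,-0.0585,1],
    [0.02,0,-0.08,0,0,-0.078,1],
    [0.025,0,-0.1,0,0,-0.0975,1],
    [0.03,0,-0.12,0,0,-0.117,1],
    [0.035,0,-0.138,0,0,-0.1365,1],
    [0.041,0.007,-0.138,0,0,-0.156,1],
  ],
)

```text
time_s: 2.7
eef_pos: [522.6, 35.5, 258.5]
orientation: [[0.346, -0.938, -0.003], [-0.938, -0.346, -0.0], [-0.001, 0.003, -1.0]]
force: [-0.8, -0.0, -0.1]
opening: 85.6
grasp_force: 0.0
```

Emit:
step_arm(
  deltas=[
    [0,0,0,0,0,-0.0195,1],
    [0,0,0,0,0,-0.039,1],
    [0,0,0,0,0,-0.0418,1],
    [0,0,0,0,0,-0.0418,1],
    [0,0,0,0,0,-0.0418,1],
  ],
)

```text
time_s: 3.12
eef_pos: [523.7, 35.2, 260.4]
orientation: [[0.1, -0.995, 0.0], [-0.995, -0.1, 0.0], [-0.0, -0.0, -1.0]]
force: [0.2, -0.2, 0.5]
opening: 85.3
grasp_force: 0.0
```

```bash
python3 - <<'E'
from h import *
s=robot.observe(); print(s["time_s"],np.round(s["joint_pos"],1),np.round(s["eef_pos"],1),s["orientation"],np.round(s["force"],1))
n="wrist"; c=cal(n); im,d=robot.capture(n); cv2.imwrite("pics/w2.png",im[...,::-1]); P=cloud(n,d,c)
R=P.reshape(-1,3); R=R[(np.hypot(R[:,0]-523,R[:,1]-35)<60)]
q=R[(R[:,2]>179)&(R[:,2]<186)]; print(len(q),q.mean(0),cv2.minAreaRect(q[:,:2].astype(np.float32)))
hsv=cv2.cvtColor(im,cv2.COLOR_RGB2HSV)
m=(hsv[...,1]<60)&(hsv[...,2]>140)&(np.abs(P[...,2]-182)<4)&(np.hypot(P[...,0]-523,P[...,1]-35)<35)
q=P[m][:,:2]; print("stripe",len(q),q.mean(0) if len(q) else 0, np.degrees(np.arctan2(*np.linalg.svd(q-q.mean(0))[2][0][::-1])))
q=R[(R[:,2]>151)&(R[:,2]<157)]; print("disc",len(q),cv2.minEnclosingCircle(q[:,:2].astype(np.float32)))
E
```

```text
3.1167 [ 25.3   5.5 -16.2  -0.  -68.2 -19.5] [523.7  35.2 260.4] [[ 9.99548306e-02 -9.94991925e-01  3.17228529e-04]
 [-9.94991965e-01 -9.99547774e-02  1.79420513e-04]
 [-1.46813455e-04 -3.33573784e-04 -9.99999934e-01]] [ 0.2 -0.2  0.5]
1337 [523.24891139  33.48901514 181.86677645] ((522.7880249023438, 35.21632385253906), (17.2508487701416, 55.1284065246582), 5.052437782287598)
stripe 215 [524.4865202   25.96140455] 94.77958646698585
disc 2614 ((523.0115966796875, 35.3754768371582), 34.257957458496094)
```

View pics/w2.png

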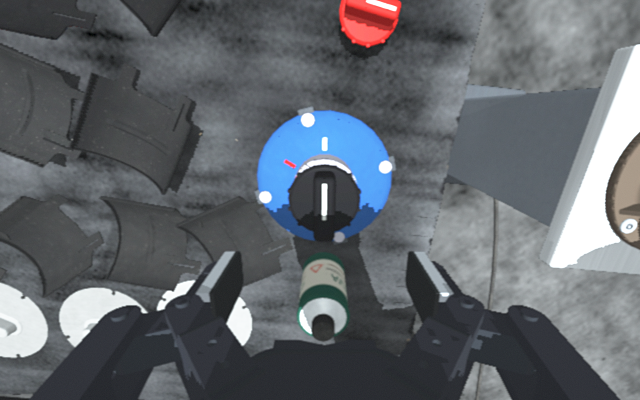

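The wrist view shows the bar vertical at (324,200), centred between the fingers, with the stripe and white mark in line and nothing in the fingers' way. I'll descend around the bar.

Emit:
step_arm(
  deltas=[
    [-0.001,0,-0.06,0,0,-0.001,1],
    [-0.001,0,-0.12,0,0,-0.001,1],
    [-0.001,0,-0.16,0,0,-0.001,1],
    [-0.001,0,-0.18,0,0,-0.001,1],
    [-0.001,0,-0.189,0,0,-0.001,1],
    [-0.001,0,-0.189,0,0,-0.001,1],
    [-0.001,0,-0.189,0,0,-0.001,0.2],
    [-0.001,0,-0.189,0,0,-0.001,0.0],
  ],
  grip_force=30,
)

```text
time_s: 3.83
eef_pos: [524.2, 34.8, 167.2]
orientation: [[0.089, -0.996, 0.002], [-0.996, -0.089, 0.001], [-0.0, -0.002, -1.0]]
force: [0.2, -0.4, 0.6]
opening: 64.0
grasp_force: 0.0
```

Emit:
step_arm(
  deltas=[
    [0,0,0,0,0,0,-0.3],
    [0,0,0,0,0,0,-0.5],
    [0,0,0,0,0,0,-0.7],
    [0,0,0,0,0,0,-1],
    [0,0,0,0,0,0,-1],
    [0,0,0,0,0,0,-1],
  ],
)

```text
time_s: 4.33
eef_pos: [523.6, 34.6, 166.2]
orientation: [[0.089, -0.996, 0.001], [-0.996, -0.089, 0.0], [-0.0, -0.001, -1.0]]
force: [-0.3, -0.5, 3.6]
opening: 17.1
grasp_force: 34.6
```

Emit:
step_arm(
  deltas=[
    [0,0,0,0,0,0,-1],
    [0,0,-0.002,0,0,0,-1],
    [0,0,-0.004,0,0,0,-1],
    [0,0,-0.006,0,0,0,-1],
    [0,0,-0.006,0,0,0,-1],
    [0,0,-0.006,0,0,0,-1],
    [0,0,-0.006,0,0,0,-1],
  ],
  grip_force=70,
)

```text
time_s: 4.92
eef_pos: [523.5, 34.6, 162.9]
orientation: [[0.089, -0.996, 0.0], [-0.996, -0.089, 0.0], [0.0, -0.0, -1.0]]
force: [-0.9, 0.7, 5.6]
opening: 16.5
grasp_force: 73.0
```

Emit:
step_arm(
  deltas=[
    [0,0,-0.001,0,0,0,-1],
    [0,0,-0.002,0,0,0,-1],
    [0,0,-0.002,0,0,0,-1],
    [0,0,-0.002,0,0,0,-1],
  ],
)

```text
time_s: 5.25
eef_pos: [523.6, 34.6, 162.0]
orientation: [[0.089, -0.996, 0.001], [-0.996, -0.089, 0.0], [-0.0, -0.001, -1.0]]
force: [0.4, 0.2, 6.3]
opening: 16.9
grasp_force: 73.0
```

Emit:
step_arm(
  deltas=[
    [0,0,-0.001,0,0,0,-1],
    [0,0,-0.002,0,0,0,-1],
    [0,0,-0.002,0,0,0,-1],
    [0,0,-0.002,0,0,0,-1],
  ],
)

```text
time_s: 5.58
eef_pos: [523.6, 34.6, 161.0]
orientation: [[0.089, -0.996, 0.001], [-0.996, -0.089, 0.0], [-0.0, -0.001, -1.0]]
force: [-0.9, 0.3, 5.5]
opening: 16.5
grasp_force: 73.0
```

Emit:
step_arm(
  deltas=[
    [0,0,-0.001,0,0,0,-1],
    [0,0,-0.002,0,0,0,-1],
    [0,0,-0.002,0,0,0,-1],
    [0,0,-0.002,0,0,0,-1],
  ],
)

```text
time_s: 5.92
eef_pos: [523.6, 34.6, 160.1]
orientation: [[0.089, -0.996, 0.001], [-0.996, -0.089, 0.0], [-0.0, -0.001, -1.0]]
force: [-1.3, -0.5, 7.0]
opening: 16.7
grasp_force: 73.0
```

Emit:
step_arm(
  deltas=[
    [0,0,-0.001,0,0,0,-1],
    [0,0,-0.002,0,0,0,-1],
    [0,0,-0.002,0,0,0,-1],
    [0,0,-0.002,0,0,0,-1],
  ],
)

```text
time_s: 6.25
eef_pos: [523.6, 34.6, 159.1]
orientation: [[0.089, -0.996, 0.001], [-0.996, -0.089, 0.0], [0.0, -0.001, -1.0]]
force: [-1.0, 1.3, 6.6]
opening: 16.8
grasp_force: 73.1
```

Emit:
step_arm(
  deltas=[
    [0,0,-0.001,0,0,0,-1],
    [0,0,-0.002,0,0,0,-1],
    [0,0,-0.002,0,0,0,-1],
    [0,0,-0.002,0,0,0,-1],
  ],
)

```text
time_s: 6.58
eef_pos: [523.6, 34.6, 158.1]
orientation: [[0.089, -0.996, 0.001], [-0.996, -0.089, 0.0], [0.0, -0.001, -1.0]]
force: [0.8, 1.8, 6.5]
opening: 16.6
grasp_force: 73.1
```

Emit:
step_arm(
  deltas=[
    [0,0,-0.001,0,0,0,-1],
    [0,0,-0.002,0,0,0,-1],
    [0,0,-0.002,0,0,0,-1],
    [0,0,-0.002,0,0,0,-1],
  ],
)

```text
time_s: 6.92
eef_pos: [523.6, 34.6, 157.2]
orientation: [[0.089, -0.996, 0.001], [-0.996, -0.089, 0.0], [0.0, -0.001, -1.0]]
force: [0.4, -0.0, 7.1]
opening: 16.3
grasp_force: 73.2
```

Emit:
step_arm(
  deltas=[
    [0,0,-0.001,0,0,0,-1],
    [0,0,-0.002,0,0,0,-1],
    [0,0,-0.002,0,0,0,-1],
    [0,0,-0.002,0,0,0,-1],
  ],
)

```text
time_s: 7.25
eef_pos: [523.6, 34.6, 156.5]
orientation: [[0.089, -0.996, 0.001], [-0.996, -0.089, -0.0], [0.0, -0.001, -1.0]]
force: [-1.5, 1.2, 9.2]
opening: 16.3
grasp_force: 73.8
```

Emit:
step_arm(
  deltas=[
    [0,0,-0.001,0,0,0,-1],
    [0,0,-0.001,0,0,0,-1],
    [0,0,-0.001,0,0,0,-1],
    [0,0,-0.001,0,0,0,-1],
  ],
)

```text
time_s: 7.58
eef_pos: [523.7, 34.6, 156.3]
orientation: [[0.089, -0.996, 0.001], [-0.996, -0.089, -0.0], [0.0, -0.001, -1.0]]
force: [-2.7, 0.4, 12.2]
opening: 16.9
grasp_force: 74.1
```

Emit:
step_arm(
  deltas=[
    [0,0,-0.0006,0,0,0,-1],
    [0,0,-0.0006,0,0,0,-1],
    [0,0,-0.0006,0,0,0,-1],
    [0,0,-0.0006,0,0,0,-1],
  ],
)

```text
time_s: 7.92
eef_pos: [523.7, 34.6, 156.1]
orientation: [[0.089, -0.996, 0.001], [-0.996, -0.089, -0.0], [0.0, -0.001, -1.0]]
force: [-2.1, -0.3, 13.0]
opening: 16.5
grasp_force: 74.2
```

```bash
python3 - <<'E'
from h import *
for i in range(3):
    s=robot.observe(); print(np.round(s["force"],1),np.round(s["ft_torque"],2),np.round(s["eef_pos"],2),np.round(s["joint_pos"],1))
    if i==0: im,d=robot.capture("wrist")
E
```

```text
[-2.1 -0.3 13. ] [0.24 1.25 0.04] [523.68  34.58 156.09] [ 25.2  10.6 -24.9   0.  -54.5 -20.1]
[-3.9  1.6 14.5] [0.24 1.34 0.02] [523.69  34.58 156.11] [ 25.2  10.6 -24.9   0.  -54.5 -20.1]
[-3.9  1.6 14.5] [0.24 1.34 0.02] [523.69  34.58 156.11] [ 25.2  10.6 -24.9   0.  -54.5 -20.1]
```

Emit:
step_arm(
  deltas=[
    [0,0,0,0,0,0.003,-1],
    [0,0,0,0,0,0.007,-1],
    [0,0,0,0,0,0.011,-1],
    [0,0,0,0,0,0.015,-1],
    [0,0,0,0,0,0.02,-1],
    [0,0,0,0,0,0.02,-1],
  ],
)

```text
time_s: 8.47
eef_pos: [524.1, 34.6, 156.2]
orientation: [[0.215, -0.977, 0.002], [-0.977, -0.215, 0.0], [0.0, -0.002, -1.0]]
force: [-1.1, 0.3, 12.1]
opening: 16.9
grasp_force: 74.0
```

```bash
python3 - <<'E'
from h import *
s=robot.observe(); print(np.round(s["force"],1),np.round(s["ft_torque"],2),np.round(s["eef_pos"],2),np.round(s["joint_pos"],1))
E
```

```text
[-1.1  0.3 12.1] [0.04 0.72 0.03] [524.11  34.63 156.22] [ 25.2  10.6 -24.9   0.1 -54.5 -12.8]
```

Emit:
step_arm(
  deltas=[
    [0,0,0,0,0,0.01,-1],
    [0,0,0,0,0,0.02,-1],
    [0,0,0,0,0,0.03,-1],
    [0,0,0,0,0,0.04,-1],
    [0,0,0,0,0,0.05,-1],
    [0,0,0,0,0,0.06,-1],
    [0,0,0,0,0,0.07,-1],
    [0,0,0,0,0,0.07,-1],
  ],
)

```text
time_s: 9.13
eef_pos: [524.6, 34.9, 156.3]
orientation: [[0.612, -0.791, 0.003], [-0.791, -0.612, 0.001], [0.001, -0.003, -1.0]]
force: [-0.4, 1.7, 11.9]
opening: 16.7
grasp_force: 73.9
```

```bash
python3 - <<'E'
from h import *
s=robot.observe(); print(np.round(s["force"],1),np.round(s["ft_torque"],2),np.round(s["eef_pos"],2),np.round(s["joint_pos"],1))
E
```

```text
[-0.4  1.7 11.9] [ 0.17  0.12 -0.  ] [524.65  34.86 156.34] [ 25.2  10.6 -24.8   0.1 -54.4  12.5]
```

Emit:
step_arm(
  deltas=[
    [0,0,0,0,0,0.01,-1],
    [0,0,0,0,0,0.02,-1],
    [0,0,0,0,0,0.03,-1],
    [0,0,0,0,0,0.045,-1],
    [0,0,0,0,0,0.06,-1],
    [0,0,0,0,0,0.07,-1],
    [0,0,0,0,0,0.0765,-1],
    [0,0,0,0,0,0.0765,-1],
  ],
)

```text
time_s: 9.8
eef_pos: [524.7, 34.9, 156.3]
orientation: [[0.908, -0.419, 0.003], [-0.419, -0.908, 0.001], [0.003, -0.002, -1.0]]
force: [0.3, 0.8, 10.9]
opening: 16.7
grasp_force: 73.9
```

```bash
python3 - <<'E'
from h import *
s=robot.observe(); print(np.round(s["force"],1),np.round(s["ft_torque"],2),np.round(s["eef_pos"],2))
n="wrist"; c=cal(n); im,d=robot.capture(n); cv2.imwrite("pics/w3.png",im[...,::-1]); P=cloud(n,d,c)
np.savez("w3.npz",im=im,d=d)
hsv=cv2.cvtColor(im,cv2.COLOR_RGB2HSV)
m=(hsv[...,1]<60)&(hsv[...,2]>140)&(np.abs(P[...,2]-172)<6)&(np.hypot(P[...,0]-523,P[...,1]-35)<35)
q=P[m][:,:2]; print("stripe",len(q))
if len(q)>5: print(q.mean(0), np.degrees(np.arctan2(*np.linalg.svd(q-q.mean(0))[2][0][::-1])))
E
```

```text
[ 0.3  0.8 10.9] [ 0.28  0.12 -0.01] [524.69  34.94 156.34]
stripe 299
[531.60699885  31.26168681] 154.25272934645483
```

View pics/w3.png

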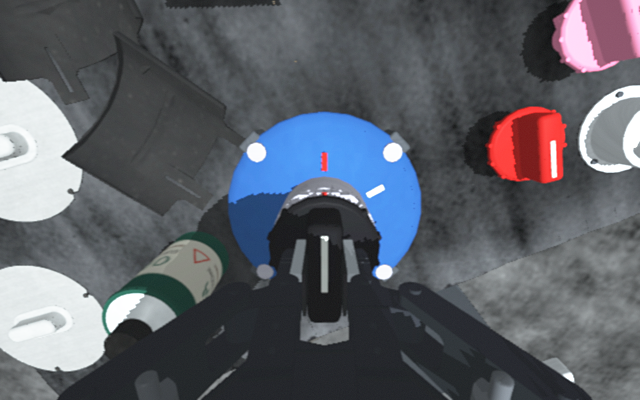

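The stripe at (324,265) now lines up with the red mark at (324,160), so the lugs lie under the slots. I'll lift slowly.

Emit:
step_arm(
  deltas=[
    [0,0,0.005,0,0,0,-1],
    [0,0,0.01,0,0,0,-1],
    [0,0,0.018,0,0,0,-1],
    [0,0,0.026,0,0,0,-1],
    [0,0,0.034,0,0,0,-1],
    [0,0,0.034,0,0,0,-1],
  ],
)

```text
time_s: 10.35
eef_pos: [523.3, 34.6, 172.4]
orientation: [[0.907, -0.422, 0.0], [-0.422, -0.907, 0.0], [-0.0, -0.0, -1.0]]
force: [1.5, 1.4, -0.2]
opening: 16.2
grasp_force: 72.6
```

Emit:
step_arm(
  deltas=[
    [0,0,0.01,0,0,0,-1],
    [0,0,0.025,0,0,0,-1],
    [0,0,0.045,0,0,0,-1],
    [0,0,0.07,0,0,0,-1],
    [0,0,0.1,0,0,0,-1],
    [0,0,0.12,0,0,0,-1],
    [0,0,0.12,0,0,0,-1],
    [0,0,0.12,0,0,0,-1],
  ],
)

```text
time_s: 11.02
eef_pos: [523.1, 34.6, 232.3]
orientation: [[0.906, -0.422, 0.0], [-0.422, -0.906, 0.001], [0.0, -0.001, -1.0]]
force: [-0.0, -0.6, -1.9]
opening: 16.5
grasp_force: 72.2
```

```bash
python3 - <<'E'
from h import *
s=robot.observe(); print(np.round(s["force"],1),np.round(s["eef_pos"],2))
n="wrist"; c=cal(n); im,d=robot.capture(n); P=cloud(n,d,c); e=s["eef_pos"]
R=P.reshape(-1,3); R=R[np.hypot(R[:,0]-e[0],R[:,1]-e[1])<50]
h,b=np.histogram(R[:,2],np.arange(190,270,2)); print([(x,y) for x,y in zip(b,h) if y>60])
cv2.imwrite("pics/w4.png",im[...,::-1]); im,d=robot.capture("scene"); cv2.imwrite("pics/s4.png",cv2.resize(im[150:300,240:470,::-1],None,fx=3,fy=3))
E
```

```text
[-0.  -0.6 -1.9] [523.14  34.6  232.26]
[(np.int64(214), np.int64(63)), (np.int64(216), np.int64(207)), (np.int64(218), np.int64(2092)), (np.int64(220), np.int64(1198)), (np.int64(228), np.int64(67)), (np.int64(230), np.int64(98)), (np.int64(232), np.int64(110)), (np.int64(234), np.int64(122)), (np.int64(236), np.int64(138)), (np.int64(238), np.int64(135)), (np.int64(240), np.int64(149)), (np.int64(242), np.int64(170)), (np.int64(244), np.int64(398)), (np.int64(246), np.int64(2071)), (np.int64(248), np.int64(1305)), (np.int64(250), np.int64(134)), (np.int64(252), np.int64(161)), (np.int64(254), np.int64(148)), (np.int64(256), np.int64(102)), (np.int64(258), np.int64(106)), (np.int64(260), np.int64(349)), (np.int64(262), np.int64(186)), (np.int64(264), np.int64(109)), (np.int64(266), np.int64(215))]
```

View pics/s4.png

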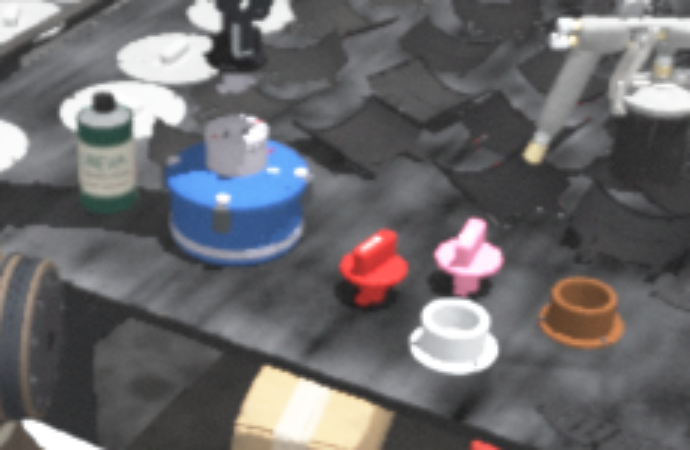

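The scene crop shows the neck open and the cap held well above the pot. The red and pink decoys and the tin are undisturbed, and the silver cup at (455,330) is clear. Cap foot is about 181 (TCP minus 51), so I'll carry it to just short of the cup.

Emit:
step_arm(
  deltas=[
    [-0.008,-0.033,0,0,0,0,-1],
    [-0.022,-0.09,0,0,0,0,-1],
    [-0.038,-0.16,0,0,0,0,-1],
    [-0.055,-0.23,0,0,0,0,-1],
    [-0.072,-0.3,0,0,0,0,-1],
    [-0.09,-0.37,0,0,0,0,-1],
    [-0.105,-0.43,0,0,0,0,-1],
    [-0.115,-0.47,0,0,0,0,-1],
  ],
)

```text
time_s: 11.78
eef_pos: [464.2, -202.6, 231.0]
orientation: [[0.906, -0.423, -0.002], [-0.423, -0.906, 0.0], [-0.002, 0.001, -1.0]]
force: [0.7, 0.4, -1.0]
opening: 16.8
grasp_force: 72.2
```

Emit:
step_arm(
  deltas=[
    [-0.012,-0.05,0,0,0,0,-1],
    [-0.026,-0.11,0,0,0,0,-1],
    [-0.026,-0.116,0,0,0,0,-1],
    [-0.026,-0.116,0,0,0,0,-1],
    [-0.026,-0.116,0,0,0,0,-1],
    [-0.026,-0.116,0,0,0,0,-1],
  ],
)

```text
time_s: 12.28
eef_pos: [452.7, -257.8, 231.5]
orientation: [[0.907, -0.422, -0.001], [-0.422, -0.907, 0.0], [-0.001, 0.0, -1.0]]
force: [1.3, 0.4, -1.1]
opening: 16.7
grasp_force: 72.3
```

```bash
python3 - <<'E'
from h import *
s=robot.observe(); e=s["eef_pos"]; print(s["time_s"],np.round(s["force"],1),np.round(e,2),np.round(s["joint_pos"],1))
n="wrist"; c=cal(n); im,d=robot.capture(n); P=cloud(n,d,c); np.savez("w5.npz",im=im,d=d,f=c[0],cx=c[1],cy=c[2],T=c[3])
R=P.reshape(-1,3); R=R[np.hypot(R[:,0]-452.5,R[:,1]+258.7)<60]
q=R[(R[:,2]>33)&(R[:,2]<39)]; print("rim",len(q),q.mean(0).round(1),cv2.minEnclosingCircle(q[:,:2].astype(np.float32)))
q=R[(R[:,2]>2)&(R[:,2]<12)]; print("foot",len(q),np.percentile(q,[1,99],axis=0).round(1))
q=R[(R[:,2]>216)&(R[:,2]<222)]; print("disc",len(q),cv2.minEnclosingCircle(q[:,:2].astype(np.float32)))
cv2.imwrite("pics/w5.png",im[...,::-1])
E
```

```text
12.2833 [ 1.3  0.4 -1.1] [ 452.74 -257.84  231.48] [ -8.1   6.3 -19.2  -0.  -64.5  73.1]
rim 720 [ 457.9 -262.4   35.9] ((452.9138488769531, -259.55712890625), 31.74448013305664)
foot 1922 [[ 417.6 -299.6    2.1]
 [ 493.1 -219.8   10.4]]
disc 3472 ((451.5772705078125, -257.6799621582031), 34.29731750488281)
```

View pics/w5.png

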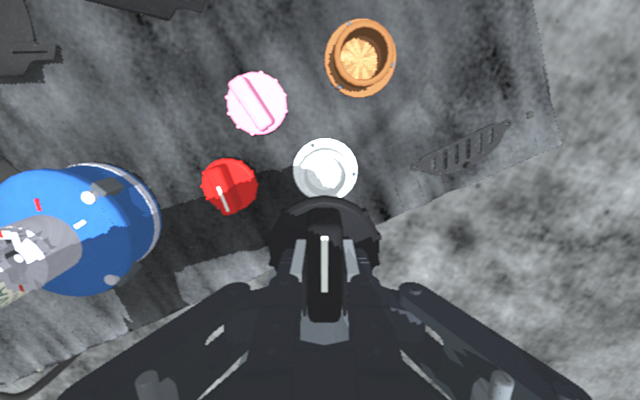

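The cup's white mouth at (325,168) shows just ahead of the cap, clear of the red decoy at (230,187). The rim at (452.9,-259.5) confirms the earlier cup position. I'll lower it with a 1.2 mm correction.

Emit:
step_arm(
  deltas=[
    [0,-0.0025,-0.03,0,0,0,-1],
    [0.001,-0.0025,-0.08,0,0,0,-1],
    [0.001,-0.0025,-0.14,0,0,0,-1],
    [0.001,-0.0025,-0.2,0,0,0,-1],
    [0.001,-0.0025,-0.245,0,0,0,-1],
    [0.001,-0.0025,-0.265,0,0,0,-1],
    [0.001,-0.0025,-0.265,0,0,0,-1],
    [0.001,-0.0025,-0.265,0,0,0,-1],
  ],
)

```text
time_s: 13.0
eef_pos: [453.9, -259.4, 100.0]
orientation: [[0.907, -0.421, -0.0], [-0.421, -0.907, -0.0], [-0.0, 0.0, -1.0]]
force: [-0.6, -0.8, -0.5]
opening: 17.0
grasp_force: 72.2
```

```bash
python3 - <<'E'
from h import *
s=robot.observe(); e=s["eef_pos"]; print(np.round(s["force"],1),np.round(e,2))
for n in("scene","side"):
    im,d=robot.capture(n); f,cx,cy,T=cal(n); p=T[:3,:3].T@(np.array([452,-258,60])-T[:3,3]); u,v=int(f*p[0]/p[2]+cx),int(f*p[1]/p[2]+cy)
    k=cv2.resize(im[v-40:v+40,u-50:u+50,::-1],None,fx=4,fy=4,interpolation=cv2.INTER_CUBIC); out=k if n=="scene" else np.hstack([out,k])
cv2.imwrite("pics/d6.png",out)
E
```

```text
[-0.6 -0.8 -0.5] [ 453.91 -259.42   99.99]
```

View pics/d6.png

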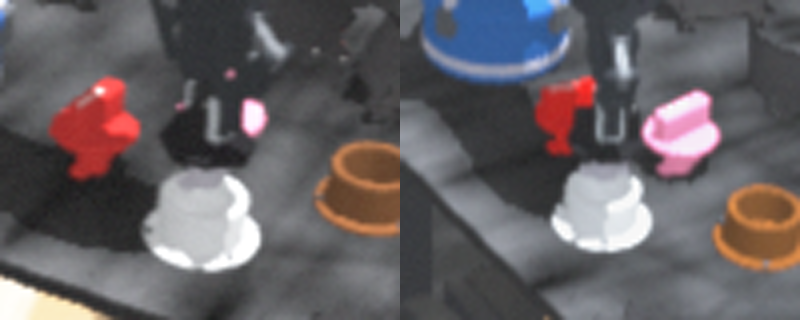

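Both views show the cap's stem right over the cup's mouth ((205,180) and (610,175)). I'll keep lowering.

Emit:
step_arm(
  deltas=[
    [-0.001,0,-0.012,0,0,0,-1],
    [-0.001,0,-0.026,0,0,0,-1],
    [-0.001,0,-0.04,0,0,0,-1],
    [-0.001,0,-0.054,0,0,0,-1],
    [-0.001,0,-0.066,0,0,0,-1],
    [-0.001,0,-0.074,0,0,0,-1],
    [-0.001,0,-0.078,0,0,0,-1],
    [-0.001,0,-0.078,0,0,0,-1],
  ],
)

```text
time_s: 13.77
eef_pos: [452.4, -259.7, 59.8]
orientation: [[0.907, -0.422, -0.001], [-0.422, -0.907, 0.0], [-0.001, 0.0, -1.0]]
force: [-0.4, -0.5, -0.7]
opening: 16.6
grasp_force: 72.2
```

Emit:
step_arm(
  deltas=[
    [0,0,-0.001,0,0,0,-1],
    [0,0,-0.002,0,0,0,-1],
    [0,0,-0.003,0,0,0,-1],
    [0,0,-0.004,0,0,0,-1],
    [0,0,-0.004,0,0,0,-1],
  ],
)

```text
time_s: 14.18
eef_pos: [452.9, -259.7, 58.6]
orientation: [[0.907, -0.422, 0.0], [-0.422, -0.907, -0.0], [0.0, -0.0, -1.0]]
force: [-0.3, -0.1, -2.0]
opening: 16.7
grasp_force: 72.2
```

Emit:
step_arm(
  deltas=[
    [0,0,-0.001,0,0,0,-1],
    [0,0,-0.002,0,0,0,-1],
    [0,0,-0.002,0,0,0,-1],
    [0,0,-0.002,0,0,0,-1],
  ],
)

```text
time_s: 14.52
eef_pos: [452.8, -259.7, 57.5]
orientation: [[0.907, -0.422, -0.0], [-0.422, -0.907, -0.0], [-0.0, 0.0, -1.0]]
force: [0.5, 0.5, -1.2]
opening: 16.8
grasp_force: 72.2
```

Emit:
step_arm(
  deltas=[
    [0,0,-0.001,0,0,0,-1],
    [0,0,-0.002,0,0,0,-1],
    [0,0,-0.002,0,0,0,-1],
    [0,0,-0.002,0,0,0,-1],
  ],
)

```text
time_s: 14.85
eef_pos: [452.9, -259.7, 56.6]
orientation: [[0.907, -0.422, 0.0], [-0.422, -0.907, -0.0], [0.0, 0.0, -1.0]]
force: [-0.3, 0.2, 1.5]
opening: 16.4
grasp_force: 72.3
```

Emit:
step_arm(
  deltas=[
    [0,0,-0.001,0,0,0,-1],
    [0,0,-0.001,0,0,0,-1],
    [0,0,-0.001,0,0,0,-1],
  ],
)

```text
time_s: 15.1
eef_pos: [452.9, -259.7, 56.5]
orientation: [[0.907, -0.422, 0.0], [-0.422, -0.907, -0.0], [0.0, 0.0, -1.0]]
force: [-2.4, 1.7, 7.2]
opening: 16.5
grasp_force: 73.2
```

Force has risen to 7 N and the tool has stopped sinking, so the disc rests on the rim. I'll release gently and back off upward.

Emit:
step_arm(
  deltas=[
    [0,0,0.0005,0,0,0,-0.5],
    [0,0,0.0005,0,0,0,-0.3],
    [0,0,0.0005,0,0,0,-0.1],
    [0,0,0.0005,0,0,0,0.1],
    [0,0,0.0005,0,0,0,0.1],
    [0,0,0.0005,0,0,0,0.1],
  ],
  grip_force=20,
)

```text
time_s: 15.6
eef_pos: [452.8, -259.7, 56.1]
orientation: [[0.907, -0.422, -0.0], [-0.422, -0.907, 0.0], [-0.0, 0.0, -1.0]]
force: [-0.2, 0.5, 0.3]
opening: 46.7
grasp_force: 0.0
```

Emit:
step_arm(
  deltas=[
    [0,0,0.01,0,0,0,0.1],
    [0,0,0.04,0,0,0,0.1],
    [0,0,0.09,0,0,0,0.1],
    [0,0,0.15,0,0,0,0.1],
    [0,0,0.2,0,0,0,0.1],
    [0,0,0.25,0,0,0,0.1],
    [0,0,0.25,0,0,0,0.1],
    [0,0,0.25,0,0,0,0.1],
  ],
)

```text
time_s: 16.27
eef_pos: [453.7, -259.9, 183.2]
orientation: [[0.907, -0.422, 0.004], [-0.422, -0.907, -0.001], [0.004, -0.001, -1.0]]
force: [-0.1, -0.3, -0.6]
opening: 46.7
grasp_force: 0.0
```

```bash
python3 - <<'E'
from h import *
s=robot.observe(); e=s["eef_pos"]; print(s["time_s"],np.round(s["force"],1),np.round(e,2),s["opening"])
n="wrist"; c=cal(n); im,d=robot.capture(n); P=cloud(n,d,c); cv2.imwrite("pics/w7.png",im[...,::-1])
R=P.reshape(-1,3); R=R[np.hypot(R[:,0]-452.5,R[:,1]+258.7)<50]
for a,b in((68,76),(40,48)):
    q=R[(R[:,2]>a)&(R[:,2]<b)]; A=np.c_[q[:,:2]-q[:,:2].mean(0),np.ones(len(q))]
    print(a,len(q),np.median(q[:,2]),np.linalg.lstsq(A,q[:,2],rcond=None)[0].round(3),cv2.minEnclosingCircle(q[:,:2].astype(np.float32)))
E
```

```text
16.2667 [-0.1 -0.3 -0.6] [ 453.66 -259.88  183.16] 46.6780116262921
68 1090 71.97626783911174 [-4.0000e-03  9.0000e-03  7.1744e+01] ((451.62255859375, -261.11773681640625), 28.159975051879883)
40 2100 44.06432475213802 [-6.0000e-03  3.0000e-03  4.3987e+01] ((451.4286193847656, -259.42529296875), 34.20388412475586)
```

View pics/w7.png

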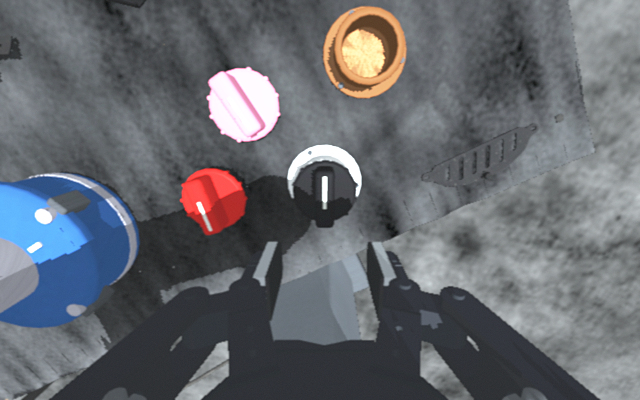

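The cap sits level in the silver cup at (324,188): disc top at z 44, bar top at z 72, so the foot is at 6 mm. The gripper is clear of everything.

```bash
python3 -c "
from plant import robot
print(robot.sign_off())"
```

```text
the job is handed in; nothing more can be done
None
```

The black cap was pressed to the seal (peak reading about 14.5 N), twisted free, lifted off and set upright in the aluminium parking cup (foot about 6 mm above the bench, 1–2 mm off-centre), and the job was handed in at about 16 s; no verdict came back.

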